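# Lift the vial insert out of the dry-block heater

## Robot

A 6-joint arm with a two-finger parallel gripper is mounted at the origin on a cart in front of the work surface, level with it; the furniture and walls round the work are solid. World frame = base frame: x ahead of the robot, y to its left, z up, the work surface at z = 0. Lengths are in m, angles in rad, forces in N, time in s.
With the tool pointing down it reaches from about 0.4 to 0.925 m from the base axis. Payload 3.4 kg.
Tool frame: the origin (TCP) lies at the very end of the fingers, on their centre line; the grasp point (between the pads) lies behind it (grasp_offset is the z of the grasp point in the tool frame, in m); z points along the fingers, x is the direction in which the jaws open and shut, and the axes are right-handed (so a half turn about z gives the same grasp; the last joint's range is limited). The gripper opens to 85 mm and grips with 20 to 120 N. Pads are 22 mm wide; open, the fingers measure 114 mm over their backs; the gripper's body (76 mm by 85 mm) begins 54 mm behind the grasp point. The pads swing forward as they close: fully open they stand 13 mm farther back than shut.
Start: joints at [-1.24, 0.307, 1.506, -0, 1.328, -0.073], TCP at [0.226, -0.529, 0.231] pointing down, gripper open.
Joint ranges: [-3.12, 3.12], [-1.05, 2.28], [0.14, 2.33], [-1.42, 4.57], [0.1, 2.73], [-2.68, 2.68]. Speed limits (rad/s): [2.57, 2.57, 3.14, 3.14, 3.14, 3.14].

## Interface

Orientations are given as a rotation vector (axis times angle).
In Python, from station import * gives the robot as it stands.
- The arm moves only by the tool play_rows, never from a script. Its argument "deltas" is a list of rows, each an object of numbers: "hand": the closure, from 0 (fully open) to 1 (shut); "dx", "dy", "dz": the shift along the tool's x, y, z in mm; "wx", "wy", "wz": the turn, a rotation vector about the tool's x, y, z in rad. A call has 1 to 5 rows; each row shifts and turns the commanded pose from where the row before left it, along the tool's axes as they then stand; what a row does not reach is not made up. A row lasts 1/10 s, in which the tool goes at most 50 mm and 8.59 degrees, less where a joint would pass 70% of its speed; a pose out of reach is approached as far as the arm can. A call is refused whole if a number of a shift passes 50 or a number of a turn 0.15, either way. A call with a gripper value outside its range is refused whole. The fingers move at their own pace and stop on an object; "force" is the grip in N (left out, the last holds). Time passes only in rows, so rows that do not move let the fingers close. It gives the time, the measured TCP pose, the force and the opening at its end, in the units of the state.
- sense(): the state, without advancing time (a new reading comes with each control period).
- snapshot(name): name is "scene" or "top"; returns a dict with "img" (480x640x3 uint8, red, green, blue), "intrinsics" (3x3 intrinsics, pixels), "D" ([k1, k2, p1, p2, k3] as OpenCV has them; the pictures are not rectified), "cam_to_world" (4x4, takes a point from camera to world coordinates). Camera axes: x right, y down, z forward; pixel columns grow to the right and rows downward; lengths in m; the calibration is good to about 2 mm. A picture is of the moment at which its call begins. There is no depth.
- sign_off(): hands the job in, once; it reports no verdict.
Trained networks look in a picture, given as the dict that the camera call returned (one of the last four; its "shot" number tells which), for a name from the list of things; names that differ only in an ending like _2 or _b are one class to them, and where a whole thing is asked for, a point or a joint stands for the part that bears it (a point fixed in the world has none). Each returns a list of dicts, best first, with "confidence" (0 to 1); they miss things now and then, are a little off and sometimes report something else, mostly with a low value. They report only what shows in the picture. A call takes as long as a camera call. They do not tell look-alikes from the thing itself.
- look_for(query, picture): "uv" ([column, row] in pixels, amid what is visible of it).
- mark_of(query, picture): "uv" ([column, row] in pixels: a listed point, or the origin of a listed thing).
The state is a dict: "t": time; "joint_pos": joint angles; "qvel": joint speeds; "joint_torque": joint torques, N m; "ee_pos": TCP position; "tcp_rot": TCP orientation; "contact_force": force on the tool from outside, world axes, zero at the start; "torque": the same for the moment, N m; "opening": opening from 0.0 (shut) to 1.0 (fully open).
Only numpy, scipy, OpenCV 4.12 (cv2) and the standard library are available. Lean on these libraries where they do the work, as an engineer would, in place of code of your own. Each camera call takes 0.05 s, during which the arm holds its last target. There are 200 camera calls.

## Task

Take the T-handled lifter out of the spare insert on the bench, put its foot fully down the slot of the heater insert that holds the four vials, turn it a quarter turn so that the foot catches underneath, and lift that insert straight up out of its well. Finish while still holding it by the lifter, level and still in the air over the heater, its underside at least 3 cm above the heater's top, with all four vials in their bores. Leave the other two inserts and everything else on the bench where they are.

Things in the scene. Friction and masses are not known exactly. Their poses are not given: they have to be found in the camera images.
- heater: two-well dry-block heater, white, 230 mm wide (its y), 170 mm deep, top 90 mm above the bench, sloping control panel in front (-x); cannot move. Origin on the bench midway between the wells, z up. The square wells (87 x 87 mm, floor 40 mm above the bench, 50 mm deep) are centred 52 mm to either side of the origin along its y.
- vial_insert: the insert to lift: loose aluminium block 84 x 84 x 55 mm, 0.41 to 0.69 kg, with six 17 mm bores, four holding capped vials. It sits in either of the two wells, 5 mm proud of the heater's top. Origin: centre of its underside, z up; its axes are parallel to the heater's.
- vial_insert_slot (a point): middle of the slot's mouth in the vial insert's top face, 55 mm above its underside. Slot: 27 mm long along the insert's y, 10 mm wide along x, cut through an 8 mm thick top; beneath it a hidden square pocket 29 x 29 mm, its floor 30 mm below the top face, where the lifter's foot can turn either way.
- other_insert: the insert in the other well: same size and slot, four 20 mm bores, empty; stays in its well. Origin: centre of its underside.
- spare_insert: spare insert like the vial insert but empty, loose, on the bench to the left of the heater, with the lifter parked in its slot, not turned. Origin: centre of its underside, on the bench. The tall oven close behind it (front about 0.51 m ahead of the robot, right side at y about 0.1 m) must not be struck on the way to the heater.
- lifter: T-handled insert lifter, 96 mm tall, 0.11 kg, upright in the spare insert. Origin: centre of its foot's underside, z up along the 8 mm shank. Stop collar: 26 mm diameter, underside 18 mm above the origin; it rests on an insert's top when the foot is fully in. Foot and handle bar both lie along the lifter's y.
- lifter_foot (a point): centre of the lifter's foot, 3.5 mm above the lifter's origin: a steel cross bar 22 mm long (lifter's y), 6 mm wide, 7 mm high. Fully in, its top is 3 mm below the underside of the slotted top, so when turned across the slot it catches after 3 mm of lift.
- lifter_grip (a point): centre of the lifter's black handle bar, 88 mm above the lifter's origin; bar 64 mm long (lifter's y), 15 mm wide (x), 16 mm high
- vial_0: capped glass vial, 15 mm diameter, 46 mm tall, standing in a 30 mm deep bore of the vial insert, 16 mm proud of its top; origin at the centre of its underside; its bore is at x -28, y -27 mm in the insert's frame
- vial_1: capped glass vial, 15 mm diameter, 46 mm tall, standing in a 30 mm deep bore of the vial insert, 16 mm proud of its top; origin at the centre of its underside; its bore is at x -28, y +27 mm in the insert's frame
- vial_2: capped glass vial, 15 mm diameter, 46 mm tall, standing in a 30 mm deep bore of the vial insert, 16 mm proud of its top; origin at the centre of its underside; its bore is at x +28, y +0 mm in the insert's frame
- vial_3: capped glass vial, 15 mm diameter, 46 mm tall, standing in a 30 mm deep bore of the vial insert, 16 mm proud of its top; origin at the centre of its underside; its bore is at x +28, y +27 mm in the insert's frame
- forceps: steel forceps, 133 mm long, lying near the front edge; a bystander, origin at its underside centre
- marker_pen: marker pen, 128 mm long, lying near the front edge; a bystander, origin at its underside centre
- petri_dish: covered petri dish, 65 mm diameter, behind the heater; a bystander, origin at its underside centre
- crucible: porcelain crucible, 48 mm diameter, behind the heater; a bystander, origin at its underside centre
- pipette_bulb: rubber pipette bulb, 70 mm tall, behind the heater; a bystander, origin at its underside centre
There are look-alikes about, which are no part of the job. There is more than one size of the lifter; the one meant has the size given above.

How it is judged:
By the outcome, as a careful person would: the job done as asked, in the order asked, and still so for the second after the job is handed in, while the arm keeps its last pose, push and grip.
It also fails if it takes over 48 s, if anything falls off the work surface, if the arm or the gripper's body presses on something with over 40 N, if the wrist force passes 120 N, or if a joint passes its speed limit or range.

## Working session

There is one attempt and no reset: what is moved stays moved. The work goes in short steps, Python scripts to look and compute and a tool call to move; the robot and the scene stay as the last step left them, time stands still between calls to the robot, and variables do not carry over. Pictures are saved under pics/ and viewed, about 8 in all and at most 12, crops included, and the job is handed in when it is done.

Besides the shell and the picture viewer there is one more tool, called after "Request:" as name(argument=value, ...) on one line, values as JSON. play_rows: Moves the arm, as the interface text tells. Its arguments: {"type":"object","properties":{"deltas":{"type":"array"},"force":{"type":"number"}},"required":["deltas"]}

```bash
mkdir -p pics; ls; python3 - <<'E'
from station import *
import cv2
s=sense();print({k:s[k] for k in('t','ee_pos','tcp_rot','opening','contact_force')})
try: print(grasp_offset)
except Exception as e: print(e)
for n in('scene','top'):
    p=snapshot(n);cv2.imwrite(f'pics/{n}0.png',p['img'][:,:,::-1])
    print(n,p['intrinsics'].tolist(),p['D'],p['cam_to_world'].round(4).tolist())
    for q in('vial_insert_slot','spare_insert','vial_insert','other_insert','lifter','lifter_grip','heater','vial_0'):
        print(q,[([round(float(v),1) for v in d['uv']],round(d['confidence'],2)) for d in mark_of(q,p)])
E
```

```text
pics
{'t': 0.0, 'ee_pos': array([ 0.2262009 , -0.52788393,  0.23039219]), 'tcp_rot': array([-2.62158584e+00,  1.72889055e+00,  2.52331122e-03]), 'opening': 1.000773188547882, 'contact_force': array([-0.05827313, -0.06852728, -0.23847882])}
-0.0187
scene [[525.2119348155792, 0.0, 311.0017684545114], [0.0, 525.2119348155792, 240.78988516346422], [0.0, 0.0, 1.0]] [-0.02606984  0.          0.          0.          0.        ] [[-0.7455, -0.298, 0.5962, -0.0654], [-0.6663, 0.3138, -0.6764, 0.7271], [0.0145, -0.9015, -0.4325, 0.576], [0.0, 0.0, 0.0, 1.0]]
vial_insert_slot [([382.0, 230.5], 0.97)]
spare_insert [([310.1, 354.8], 0.71)]
vial_insert [([384.9, 249.4], 0.92)]
other_insert [([356.0, 266.1], 0.93), ([403.1, 241.2], 0.16)]
lifter [([308.4, 339.9], 0.85), ([238.7, 374.9], 0.65), ([364.7, 272.4], 0.45)]
lifter_grip [([309.2, 297.0], 0.83), ([239.4, 350.3], 0.77)]
heater [([368.3, 273.5], 0.8), ([349.1, 231.6], 0.34)]
vial_0 [([386.4, 248.6], 0.64), ([375.7, 237.2], 0.42), ([402.1, 244.1], 0.38)]
top [[439.29002428026763, 0.0, 319.4342820675044], [0.0, 439.29002428026763, 233.80501368688874], [0.0, 0.0, 1.0]] [-0.02421852  0.          0.          0.          0.        ] [[0.0064, -0.9975, 0.07, 0.4808], [-1.0, -0.0068, -0.0052, -0.0048], [0.0056, -0.07, -0.9975, 1.0245], [0.0, 0.0, 0.0, 1.0]]
vial_insert_slot [([401.5, 249.4], 0.87)]
spare_insert [([240.9, 294.6], 0.89)]
vial_insert [([399.9, 253.3], 0.85), ([438.8, 172.7], 0.66), ([233.1, 292.5], 0.65)]
other_insert [([241.4, 293.2], 0.34)]
lifter [([186.5, 271.8], 0.64), ([240.8, 295.2], 0.51), ([233.8, 293.6], 0.5)]
lifter_grip [([227.4, 294.2], 0.68), ([173.9, 271.5], 0.62), ([400.8, 251.2], 0.29)]
heater [([390.3, 238.9], 0.71), ([408.2, 263.5], 0.25)]
vial_0 [([411.0, 261.6], 0.56), ([226.4, 296.7], 0.47), ([404.4, 241.6], 0.45), ([390.4, 237.0], 0.37)]
```

View pics/scene0.png

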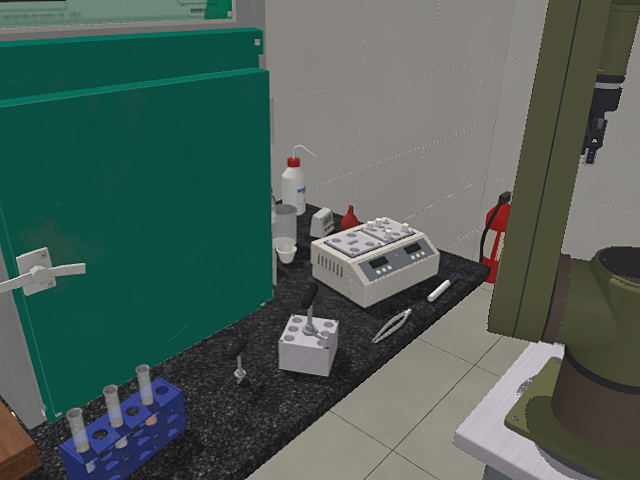

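View pics/top0.png

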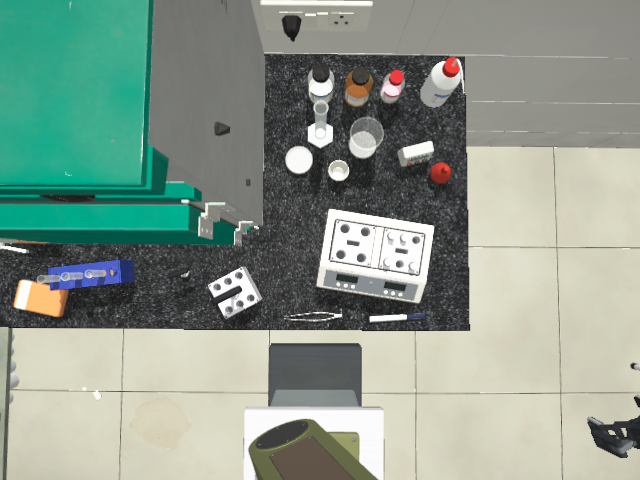

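```bash
python3 - <<'E'
import cv2,numpy as np
t=cv2.imread('pics/top0.png');s=cv2.imread('pics/scene0.png')
a=cv2.resize(t[255:330,170:270],None,fx=4,fy=4,interpolation=cv2.INTER_CUBIC)
b=cv2.resize(s[275:385,225:345],(400,366),interpolation=cv2.INTER_CUBIC)[:300]
c=cv2.resize(t[200:310,310:443],(400,331),interpolation=cv2.INTER_CUBIC)[:300]
d=cv2.resize(s[210:310,305:445],(400,286),interpolation=cv2.INTER_CUBIC);d=cv2.copyMakeBorder(d,0,14,0,0,0)
cv2.imwrite('pics/crop1.png',np.vstack([np.hstack([a,b]),np.hstack([c,d])]))
E
```

```text
(no output)
```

View pics/crop1.png

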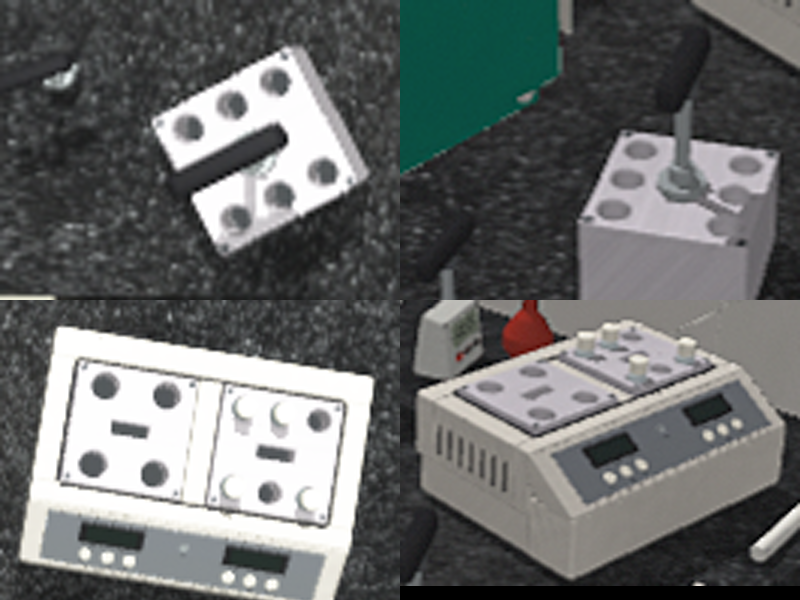

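```bash
cat > h.py <<'E'
import numpy as np,cv2
from scipy.optimize import least_squares
from scipy.spatial.transform import Rotation as R
def proj(P,p):
    T=np.linalg.inv(p['cam_to_world'])
    return cv2.projectPoints(np.asarray(P,float).reshape(-1,3),cv2.Rodrigues(T[:3,:3])[0],T[:3,3],p['intrinsics'],p['D'])[0].reshape(-1,2)
def ray(uv,p):
    n=cv2.undistortPoints(np.array(uv,float).reshape(-1,1,2),p['intrinsics'],p['D']).reshape(-1,2)
    return p['cam_to_world'][:3,3],np.c_[n,np.ones(len(n))]@p['cam_to_world'][:3,:3].T
def onz(uv,p,z):
    o,d=ray(uv,p);z=np.broadcast_to(z,len(d));return o+d*((z-o[2])/d[:,2])[:,None]
def tri(uvs,ps):
    A=[];b=[]
    for uv,p in zip(uvs,ps):
        o,d=ray([uv],p);d=d[0]/np.linalg.norm(d[0]);M=np.eye(3)-np.outer(d,d);A.append(M);b.append(M@o)
    x,r,_,_=np.linalg.lstsq(np.vstack(A),np.hstack(b),rcond=None);return x,np.sqrt(r)
def dark(img,uv,r=4):
    g=cv2.cvtColor(img,cv2.COLOR_RGB2GRAY).astype(float);x,y=int(round(uv[0])),int(round(uv[1]))
    w=g[y-r:y+r+1,x-r:x+r+1];t=np.percentile(w,85);w=np.clip(t-20-w,0,None)
    Y,X=np.mgrid[y-r:y+r+1,x-r:x+r+1];return np.array([(w*X).sum(),(w*Y).sum()])/w.sum()
def yaw(T): return np.arctan2(T[1],T[0])
E
python3 - <<'E'
from station import *
from h import *
pt=snapshot('top');ps=snapshot('scene')
U=[(344.9,228.9),(365.5,231.6),(340.6,254.9),(361.2,257.5),(352.6,242.9),(401.4,250.9),(416.4,239.9),(399.8,263.8)]
c=np.array([dark(pt['img'],u,5 if i not in(4,5) else 6) for i,u in enumerate(U)]);print(c.round(2).tolist())
W=onz(c,pt,0.095);print((W*1000).round(1).tolist())
print('other centre bores',(W[:4].mean(0)*1000).round(1),'slot',(W[4]*1000).round(1))
d=W[[0,1]].mean(0)-W[[2,3]].mean(0);print('yaw other x',np.degrees(yaw(d)), 'y', np.degrees(yaw(W[[0,2]].mean(0)-W[[1,3]].mean(0)))-90)
d=W[4]-W[5];print('yaw slots',np.degrees(yaw(d))-90,np.linalg.norm(d))
# fit vial-insert centre with all, free heater pose
def res(q,cam,pts,uv):
    a=q[2];Rm=np.array([[np.cos(a),-np.sin(a)],[np.sin(a),np.cos(a)]])
    P=np.c_[np.asarray(pts)@Rm.T+q[:2],np.full(len(pts),.095)];return (proj(P,cam)-uv).ravel()
pts=[(0,.052),(0,-.052),(.028,-.079),(-.028,-.052)]
f=least_squares(res,[W[4][0],0,-.1],args=(pt,pts,c[[4,5,6,7]]))
print('heater fit',f.x,f.fun.round(2))
s0=np.array([382.0,230.5]);print('scene slot net onz',onz([s0],ps,.095)*1000,'tri',tri([c[5],s0],[pt,ps]))
# spare/lifter
for a,b in(((227.4,294.2),(309.2,297.0)),((173.9,271.5),(239.4,350.3))):print('grip',tri([a,b],[pt,ps]))
E
```

```text
[[344.42, 228.28], [364.76, 231.52], [340.25, 254.2], [360.61, 257.46], [352.55, 242.73], [400.89, 250.57], [415.43, 239.66], [398.82, 263.72]]
[[558.2, -62.6, 95.0], [551.6, -105.8, 95.0], [503.1, -53.9, 95.0], [496.5, -97.0, 95.0], [527.6, -79.9, 95.0], [511.6, -182.5, 95.0], [535.0, -213.6, 95.0], [483.8, -177.9, 95.0]]
other centre bores [527.3 -79.8  95. ] slot [527.6 -79.9  95. ]
yaw other x -9.032677781083107 y -8.70620612165591
yaw slots -8.846691335328643 0.10381134824343438
heater fit [ 0.51957454 -0.13110838 -0.15612778] [-0.07 -0.04  0.01  0.06 -0.04  0.01  0.1  -0.03]
scene slot net onz [[ 518.40870299 -172.96879844   95.        ]] tri (array([ 0.51611585, -0.17948493,  0.09365285]), array([0.00776695]))
grip (array([0.41984326, 0.17785028, 0.12253144]), array([0.00086121]))
grip (array([0.46021673, 0.30324303, 0.0654048 ]), array([0.00674656]))
```

```bash
python3 - <<'E'
from station import *
from h import *
pt=snapshot('top');ps=snapshot('scene')
U=np.array([(189,129),(232,106),(275,82),(236,217),(281,195),(323,171)])/4.+[170,255]-.4
c=np.array([dark(pt['img'],u,3) for u in U]);W=onz(c,pt,.055);print(c.round(1).tolist(),(W*1000).round(1).tolist(),'centre',W.mean(0)*1000)
print('yaw',np.degrees(yaw(W[[0,3]].mean(0)-W[[2,5]].mean(0)))-90)
g=cv2.cvtColor(pt['img'],cv2.COLOR_RGB2GRAY)
# bar: dark pixels around (227,294), connected, within the insert bright zone
m=(g<75).astype(np.uint8);m=cv2.erode(m,np.ones((2,2)))
m[:, :209]=0; m[:,246:]=0;n,l,st,ce=cv2.connectedComponentsWithStats(m,connectivity=4)
print(st[l[294,228]],ce[l[294,228]])
for k in('a',):
  ys,xs=np.where(l==l[294,228]);X=np.c_[xs,ys]-.5+.0
  P=onz(X,pt,.133)[:,:2];mu=P.mean(0);u,s,v=np.linalg.svd(P-mu);t=(P-mu)@v[0];q=(P-mu)@v[1]
  print(mu,np.degrees(np.arctan(v[0][1]/v[0][0])),np.ptp(t),np.ptp(q), mu+v[0]*(t.max()+t.min())/2)
i=cv2.resize(pt['img'][280:312,205:250],None,fx=16,fy=16,interpolation=cv2.INTER_NEAREST)
print('scene slots')
for u in((538,392),(619,341)):
  a=np.array([(u[0]-400)/2.857+305,(u[1]-300)/2.857+210])-.3
  z=dark(ps['img'],a,5);print(a,z,onz([z],ps,.095))
for z in(.125,):print('grip proj of fit',)
T=sense();r=R.from_rotvec(T['tcp_rot']).as_matrix();print(r.round(3).tolist())
E
```

```text
[[217.2, 286.7], [228.2, 280.8], [238.8, 275.1], [229.4, 309.1], [239.9, 303.4], [250.8, 297.5]] [[431.0, 213.7, 55.0], [443.9, 189.9, 55.0], [456.7, 166.9, 55.0], [382.3, 186.1, 55.0], [394.9, 163.3, 55.0], [408.0, 139.8, 55.0]] centre [419.46779969 176.62011434  55.        ]
yaw 28.823557347034296
[209 288  37  42 677] [226.75184638 314.36632201]
[0.38081397 0.17690567] 35.20280087231892 0.08622911227362523 0.09383950448834279 [0.37924847 0.17580122]
scene slots
[353.00241512 241.90161008] [352.65705615 242.05462822] [[ 0.52956975 -0.08108612  0.095     ]]
[381.35383269 224.05071754] [381.32961165 224.2276699 ] [[ 0.53941774 -0.20050612  0.095     ]]
grip proj of fit
[[0.394, -0.919, 0.0], [-0.919, -0.394, 0.0], [-0.0, -0.0, -1.0]]
```

```bash
cat >> h.py <<'E'
def plan(wps,hand=None,nd=0,start=None):
    """wps: list of (x,y,z,yawdeg of tool x,nrows), tool kept pointing down; prints rows from the sensed pose, rounding carried over"""
    from station import sense
    s=sense();T=R.from_rotvec(s['tcp_rot']).as_matrix() if start is None else start[1]
    p=np.array(s['ee_pos']) if start is None else start[0]
    a=np.arctan2(T[1,0],T[0,0]);p=p.copy();tilt=0
    rows=[]
    C=T.copy()
    for x,y,z,yd,n in wps:
        g=np.array([x,y,z]);ya=np.radians(yd);p0=p.copy();a0=np.arctan2(C[1,0],C[0,0]);da=(ya-a0+np.pi)%(2*np.pi)-np.pi
        Rs=C.copy()
        for k in range(1,n+1):
            f=k/n;tp=p0+(g-p0)*f;aa=a0+da*f
            goal=np.array([[np.cos(aa),np.sin(aa),0],[np.sin(aa),-np.cos(aa),0],[0,0,-1.]])
            d=np.round(C.T@(tp-p)*1000,nd);w=np.round(R.from_matrix(C.T@goal).as_rotvec(),3)
            p=p+C@d/1000;C=C@R.from_rotvec(w).as_matrix()
            r={}
            for nm,v in zip(('dx','dy','dz'),d):
                if v:r[nm]=int(v) if nd==0 else float(v)
            for nm,v in zip(('wx','wy','wz'),w):
                if v:r[nm]=float(v)
            rows.append(r)
    import json
    for i in range(0,len(rows),5):print(json.dumps(rows[i:i+5]))
    print('end',p.round(4),np.degrees(np.arctan2(C[1,0],C[0,0])).round(2))
    return p,C
def st():
    from station import sense
    s=sense();T=R.from_rotvec(s['tcp_rot']).as_matrix()
    print('t',round(s['t'],2),'p',s['ee_pos'].round(4),'yaw',np.degrees(np.arctan2(T[1,0],T[0,0])).round(2),'zax',T[:,2].round(4),'F',s['contact_force'].round(1),'M',s['torque'].round(2),'op',round(s['opening'],3))
E
python3 -c "
from h import *
plan([(.44,-.25,.23,-15,9),(.4195,.177,.2,28.8,11)])"
```

```text
[{"dx": -19, "dy": -34, "wz": -0.1}, {"dx": -16, "dy": -36, "wz": -0.101}, {"dx": -12, "dy": -37, "wz": -0.1}, {"dx": -8, "dy": -38, "dz": 1, "wz": -0.101}, {"dx": -4, "dy": -39, "wz": -0.1}]
[{"dx": -1, "dy": -39, "wz": -0.101}, {"dx": 4, "dy": -39, "wz": -0.1}, {"dx": 7, "dy": -38, "wz": -0.101}, {"dx": 12, "dy": -37, "wz": -0.1}, {"dx": -12, "dy": -37, "dz": 3, "wz": -0.07}]
[{"dx": -9, "dy": -38, "dz": 3, "wz": -0.069}, {"dx": -7, "dy": -38, "dz": 2, "wz": -0.07}, {"dx": -4, "dy": -39, "dz": 3, "wz": -0.069}, {"dx": -1, "dy": -39, "dz": 3, "wz": -0.07}, {"dx": 1, "dy": -39, "dz": 3, "wz": -0.069}]
[{"dx": 4, "dy": -38, "dz": 2, "wz": -0.07}, {"dx": 7, "dy": -38, "dz": 3, "wz": -0.069}, {"dx": 10, "dy": -38, "dz": 3, "wz": -0.07}, {"dx": 12, "dy": -37, "dz": 3, "wz": -0.069}, {"dx": 14, "dy": -36, "dz": 2, "wz": -0.07}]
end [0.4193 0.1767 0.2003] 28.82
```

Request:
play_rows(deltas=[{"dx": -19, "dy": -34, "wz": -0.1}, {"dx": -16, "dy": -36, "wz": -0.1}, {"dx": -12, "dy": -37, "wz": -0.1}, {"dx": -8, "dy": -38, "dz": 1, "wz": -0.1}, {"dx": -4, "dy": -39, "wz": -0.1}])

```text
validation failed for argument at $.de...
```

Request:
play_rows(deltas=[{"dx": -1, "dy": -39, "wz": -0.1}, {"dx": 4, "dy": -39, "wz": -0.1}, {"dx": 7, "dy": -38, "wz": -0.1}, {"dx": 12, "dy": -37, "wz": -0.1}, {"dx": -12, "dy": -37, "dz": 3, "wz": -0.07}])

```text
validation failed for argument at $.de...
```

Request:
play_rows(deltas=[{"dx": -9, "dy": -38, "dz": 3, "wz": -0.07}, {"dx": -7, "dy": -38, "dz": 2, "wz": -0.07}, {"dx": -4, "dy": -39, "dz": 3, "wz": -0.07}, {"dx": -1, "dy": -39, "dz": 3, "wz": -0.07}, {"dx": 1, "dy": -39, "dz": 3, "wz": -0.07}])

```text
validation failed for argument at $.de...
```

Request:
play_rows(deltas=[{"dx": 4, "dy": -38, "dz": 2, "wz": -0.07}, {"dx": 7, "dy": -38, "dz": 3, "wz": -0.07}, {"dx": 10, "dy": -38, "dz": 3, "wz": -0.07}, {"dx": 12, "dy": -37, "dz": 3, "wz": -0.07}, {"dx": 14, "dy": -36, "dz": 2, "wz": -0.07}])

```text
validation failed for argument at $.de...
```

```bash
python3 - <<'E'
from h import *
from station import *
st()
p=snapshot('top');s=snapshot('scene')
a=cv2.resize(p['img'][200:350,140:320],(720,600))[:,:,::-1];b=cv2.resize(s['img'][230:380,220:400],(400,333))[:,:,::-1]
cv2.imwrite('pics/c2.png',np.hstack([cv2.resize(a,(400,333)),b]))
plan([(.4195,.177,.106,28.8,5)])
E
```

```text
t 1.1 p [ 0.2264 -0.5285  0.2313] yaw -66.81 zax [ 0.  0. -1.] F [-0.4 -0.1 -0.7] M [ 0.03 -0.   -0.01] op 1.001
[{"dx": -114, "dy": -91, "dz": 25, "wz": -0.334}, {"dx": -79, "dy": -124, "dz": 25, "wz": -0.333}, {"dx": -33, "dy": -142, "dz": 25, "wz": -0.334}, {"dx": 15, "dy": -146, "dz": 25, "wz": -0.334}, {"dx": 61, "dy": -133, "dz": 25, "wz": -0.334}]
end [0.4191 0.1774 0.1063] 28.82
```

View pics/c2.png

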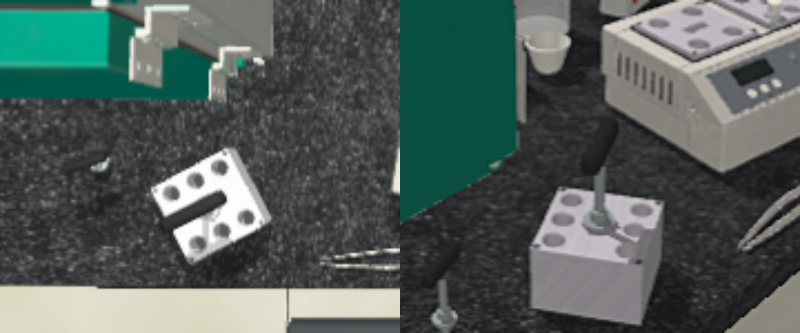

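The moves were refused because the rows were incomplete, so the arm hasn't moved. The picture shows the scene as before: tall lifter in the spare insert, short look-alike to its left. I'll try again with all the keys in each row.

Request:
play_rows(deltas=[{"hand": 0, "dx": -19, "dy": -34, "dz": 0, "wx": 0, "wy": 0, "wz": -0.1}, {"hand": 0, "dx": -16, "dy": -36, "dz": 0, "wx": 0, "wy": 0, "wz": -0.1}, {"hand": 0, "dx": -12, "dy": -37, "dz": 0, "wx": 0, "wy": 0, "wz": -0.1}, {"hand": 0, "dx": -8, "dy": -38, "dz": 1, "wx": 0, "wy": 0, "wz": -0.1}, {"hand": 0, "dx": -4, "dy": -39, "dz": 0, "wx": 0, "wy": 0, "wz": -0.1}])

```text
t: 1.7
ee_pos: [0.3462, -0.3726, 0.2303]
tcp_rot: [2.971, -1.021, 0.0]
contact_force: [0.9, -0.5, 0.5]
opening: 1.003
```

Request:
play_rows(deltas=[{"hand": 0, "dx": -1, "dy": -39, "dz": 0, "wx": 0, "wy": 0, "wz": -0.1}, {"hand": 0, "dx": 4, "dy": -39, "dz": 0, "wx": 0, "wy": 0, "wz": -0.1}, {"hand": 0, "dx": 7, "dy": -38, "dz": 0, "wx": 0, "wy": 0, "wz": -0.1}, {"hand": 0, "dx": 12, "dy": -37, "dz": 0, "wx": 0, "wy": 0, "wz": -0.1}, {"hand": 0, "dx": -12, "dy": -37, "dz": 3, "wx": 0, "wy": 0, "wz": -0.07}])

```text
t: 2.2
ee_pos: [0.4431, -0.2119, 0.228]
tcp_rot: [3.126, -0.301, 0.008]
contact_force: [0.3, -0.1, 0.3]
opening: 0.998
```

Request:
play_rows(deltas=[{"hand": 0, "dx": -9, "dy": -38, "dz": 3, "wx": 0, "wy": 0, "wz": -0.07}, {"hand": 0, "dx": -7, "dy": -38, "dz": 2, "wx": 0, "wy": 0, "wz": -0.07}, {"hand": 0, "dx": -4, "dy": -39, "dz": 3, "wx": 0, "wy": 0, "wz": -0.07}, {"hand": 0, "dx": -1, "dy": -39, "dz": 3, "wx": 0, "wy": 0, "wz": -0.07}, {"hand": 0, "dx": 1, "dy": -39, "dz": 3, "wx": 0, "wy": 0, "wz": -0.07}])

```text
t: 2.7
ee_pos: [0.4297, -0.0156, 0.2135]
tcp_rot: [3.132, 0.246, 0.001]
contact_force: [-0.2, 0.6, 0.6]
opening: 1.004
```

```bash
python3 - <<'E'
from h import *
st()
plan([(.4195,.177,.2,28.8,5)])
E
```

```text
t 2.7 p [ 0.4297 -0.0156  0.2135] yaw 8.97 zax [ 9.e-04  0.e+00 -1.e+00] F [-0.2  0.6  0.6] M [ 0.01 -0.01  0.01] op 1.004
[{"dx": 4, "dy": -38, "dz": 3, "wy": -0.001, "wz": -0.069}, {"dx": 7, "dy": -38, "dz": 2, "wz": -0.069}, {"dx": 9, "dy": -38, "dz": 3, "wz": -0.07}, {"dx": 12, "dy": -37, "dz": 3, "wz": -0.069}, {"dx": 14, "dy": -35, "dz": 2, "wz": -0.069}]
end [0.4197 0.1766 0.2004] 28.79
```

Request:
play_rows(deltas=[{"hand": 0, "dx": 4, "dy": -38, "dz": 3, "wx": 0, "wy": 0, "wz": -0.07}, {"hand": 0, "dx": 7, "dy": -38, "dz": 2, "wx": 0, "wy": 0, "wz": -0.07}, {"hand": 0, "dx": 9, "dy": -38, "dz": 3, "wx": 0, "wy": 0, "wz": -0.07}, {"hand": 0, "dx": 12, "dy": -37, "dz": 3, "wx": 0, "wy": 0, "wz": -0.07}, {"hand": 0, "dx": 14, "dy": -35, "dz": 2, "wx": 0, "wy": 0, "wz": -0.07}])

```text
t: 3.2
ee_pos: [0.4197, 0.1768, 0.2004]
tcp_rot: [-3.041, -0.788, -0.001]
contact_force: [0.7, -0.2, -0.1]
opening: 1.0
```

```bash
python3 - <<'E'
from h import *
from station import *
p=snapshot('top');s=snapshot('scene')
st()
a=cv2.resize(p['img'][220:345,160:310],(400,333))[:,:,::-1];b=cv2.resize(s['img'][230:380,220:400],(400,333))[:,:,::-1]
cv2.imwrite('pics/c3.png',np.hstack([a,b]))
plan([(.4195,.177,.107,28.8,5)])
E
```

```text
t 3.3 p [0.4198 0.1791 0.2003] yaw 29.22 zax [ 5.0e-04  2.1e-03 -1.0e+00] F [-0.3 -1.8  0.8] M [-0.05  0.01 -0.04] op 0.995
[{"dz": 19, "wx": -0.002, "wy": -0.001, "wz": 0.001}, {"dx": -1, "dy": 1, "dz": 18, "wz": 0.002}, {"dz": 19, "wz": 0.001}, {"dz": 19, "wz": 0.002}, {"dy": 1, "dz": 18, "wz": 0.001}]
end [0.4199 0.1769 0.1073] 28.81
```

View pics/c3.png

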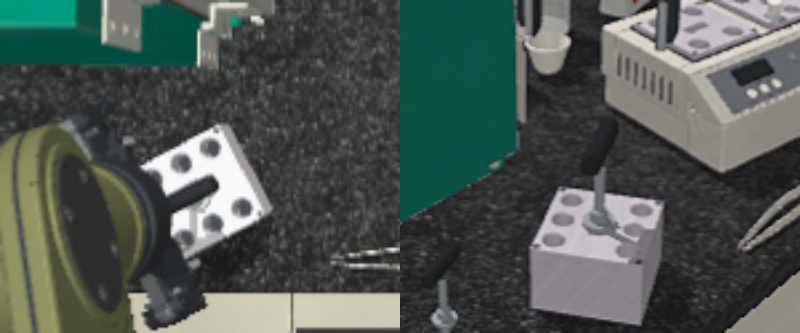

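Request:
play_rows(deltas=[{"hand": 0, "dx": 0, "dy": 0, "dz": 19, "wx": 0, "wy": 0, "wz": 0}, {"hand": 0, "dx": 0, "dy": 0, "dz": 19, "wx": 0, "wy": 0, "wz": 0}, {"hand": 0, "dx": 0, "dy": 0, "dz": 19, "wx": 0, "wy": 0, "wz": 0}, {"hand": 0, "dx": 0, "dy": 0, "dz": 19, "wx": 0, "wy": 0, "wz": 0}, {"hand": 0, "dx": 0, "dy": 0, "dz": 17, "wx": 0, "wy": 0, "wz": 0}])

```text
t: 3.8
ee_pos: [0.42, 0.1743, 0.1067]
tcp_rot: [3.042, 0.782, -0.0]
contact_force: [0.5, 0.4, 0.2]
opening: 1.0
```

```bash
python3 - <<'E'
from h import *
from station import *
st()
p=snapshot('top');s=snapshot('scene')
st()
a=cv2.resize(p['img'][220:345,160:310],(400,333))[:,:,::-1];b=cv2.resize(s['img'][240:365,230:380],(400,333))[:,:,::-1]
cv2.imwrite('pics/c4.png',np.hstack([a,b]))
plan([(.4195,.177,.107,28.8,2)],nd=1)
for q in('lifter_grip','lifter_foot'):
  for c in(p,s):print(q,[(d['uv'],round(d['confidence'],2)) for d in mark_of(q,c)][:3])
E
```

```text
t 3.8 p [0.42   0.1743 0.1067] yaw 28.82 zax [ 0.e+00 -4.e-04 -1.e+00] F [0.5 0.4 0.2] M [-0.01  0.01  0.04] op 1.0
t 3.9 p [0.4183 0.1739 0.1056] yaw 28.82 zax [-0.0045 -0.0017 -1.    ] F [-0.8 -1.2  0.7] M [0.01 0.01 0.05] op 1.002
[{"dx": 1.3, "dy": -1.1, "dz": -0.7, "wx": -0.001, "wy": 0.005}, {"dx": 1.3, "dy": -1.1, "dz": -0.7}]
end [0.4195 0.177  0.107 ] 28.82
lifter_grip [([172.7, 272.2], 0.53), ([228.4, 293.8], 0.47)]
lifter_grip [([309.5, 297.6], 0.65), ([237.0, 349.8], 0.55)]
lifter_foot [([186.2, 271.2], 0.66), ([231.8, 289.7], 0.41)]
lifter_foot [([308.1, 339.2], 0.57)]
```

View pics/c4.png

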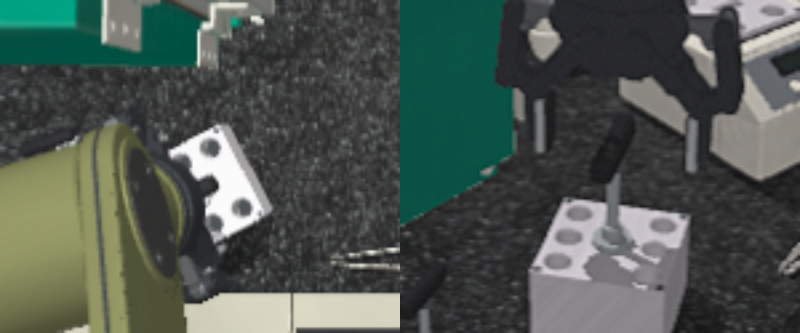

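Request:
play_rows(deltas=[{"hand": 0.4, "dx": 1, "dy": -1, "dz": 0, "wx": 0, "wy": 0, "wz": 0}, {"hand": 0.7, "dx": 0, "dy": 0, "dz": 0, "wx": 0, "wy": 0, "wz": 0}, {"hand": 0.8, "dx": 0, "dy": 0, "dz": 0, "wx": 0, "wy": 0, "wz": 0}, {"hand": 1, "dx": 0, "dy": 0, "dz": 0, "wx": 0, "wy": 0, "wz": 0}, {"hand": 1, "dx": 0, "dy": 0, "dz": 0, "wx": 0, "wy": 0, "wz": 0}], force=20)

```text
t: 4.6
ee_pos: [0.4203, 0.1765, 0.1074]
tcp_rot: [3.042, 0.784, 0.0]
contact_force: [0.2, -0.8, 3.4]
opening: 0.17
```

```bash
python3 - <<'E'
from h import *
from station import *
st()
s=snapshot('scene')
st()
cv2.imwrite('pics/c5.png',cv2.resize(s['img'][250:370,240:380],(560,480),interpolation=cv2.INTER_CUBIC)[:,:,::-1])
E
```

```text
t 4.6 p [0.4203 0.1765 0.1074] yaw 28.89 zax [ 1.e-04 -1.e-04 -1.e+00] F [ 0.2 -0.8  3.4] M [-0.1   0.07 -0.01] op 0.17
t 4.65 p [0.4203 0.1765 0.1074] yaw 28.89 zax [ 0.e+00 -1.e-04 -1.e+00] F [-0.1 -0.3  2. ] M [-0.05  0.06  0.02] op 0.172
```

Request:
play_rows(deltas=[{"hand": 1, "dx": 0, "dy": 0, "dz": 0, "wx": 0, "wy": 0, "wz": 0}, {"hand": 1, "dx": 0, "dy": 0, "dz": 0, "wx": 0, "wy": 0, "wz": 0}, {"hand": 1, "dx": 0, "dy": 0, "dz": -5, "wx": 0, "wy": 0, "wz": 0}, {"hand": 1, "dx": 0, "dy": 0, "dz": -10, "wx": 0, "wy": 0, "wz": 0}, {"hand": 1, "dx": 0, "dy": 0, "dz": -10, "wx": 0, "wy": 0, "wz": 0}], force=90)

```text
t: 5.15
ee_pos: [0.4202, 0.1764, 0.1328]
tcp_rot: [-3.042, -0.783, 0.001]
contact_force: [0.2, -0.2, -0.5]
opening: 0.158
```

Request:
play_rows(deltas=[{"hand": 1, "dx": 0, "dy": 0, "dz": -15, "wx": 0, "wy": 0, "wz": 0}, {"hand": 1, "dx": 0, "dy": 0, "dz": -15, "wx": 0, "wy": 0, "wz": 0}, {"hand": 1, "dx": 0, "dy": 0, "dz": -20, "wx": 0, "wy": 0, "wz": 0}, {"hand": 1, "dx": 0, "dy": 0, "dz": -20, "wx": 0, "wy": 0, "wz": 0}, {"hand": 1, "dx": 0, "dy": 0, "dz": -15, "wx": 0, "wy": 0, "wz": 0}])

```text
t: 5.65
ee_pos: [0.4208, 0.1767, 0.2194]
tcp_rot: [-3.042, -0.783, -0.004]
contact_force: [0.2, -0.3, -1.0]
opening: 0.154
```

```bash
python3 - <<'E'
from h import *
from station import *
st()
s=snapshot('scene');p=snapshot('top')
st()
cv2.imwrite('pics/c6.png',np.hstack([cv2.resize(s['img'][220:370,240:390],(400,400),interpolation=cv2.INTER_CUBIC),cv2.resize(p['img'][220:345,160:285],(400,400))])[:,:,::-1])
for c in(p,s):
  for q in('lifter_grip','lifter_foot'):print(q,[(d['uv'],round(d['confidence'],2)) for d in mark_of(q,c)][:3])
plan([(.43,.08,.215,15,3),(.47,-.12,.215,-8.85,6),(.512,-.183,.215,-8.85,3)])
E
```

```text
t 5.65 p [0.4208 0.1767 0.2194] yaw 28.88 zax [ 2.2e-03  7.0e-04 -1.0e+00] F [ 0.2 -0.3 -1. ] M [-0.03 -0.   -0.04] op 0.154
t 5.75 p [0.4221 0.1771 0.2201] yaw 28.88 zax [ 0.0057  0.0018 -1.    ] F [ 1.   0.1 -1.8] M [0.03 0.02 0.02] op 0.155
lifter_grip [([216.6, 300.2], 0.64)]
lifter_foot [([224.8, 292.9], 0.44)]
lifter_grip [([310.0, 234.5], 0.61), ([239.4, 350.1], 0.57), ([313.7, 280.2], 0.45)]
lifter_foot [([309.1, 282.7], 0.7), ([240.2, 375.3], 0.54)]
[{"dx": -12, "dy": 30, "dz": 1, "wy": 0.002, "wz": 0.081}, {"dx": -10, "dy": 31, "wz": 0.08}, {"dx": -8, "dy": 31, "dz": 1, "wz": 0.081}, {"dx": -2, "dy": 34, "wz": 0.069}, {"dy": 34, "wz": 0.07}]
[{"dx": 2, "dy": 34, "wz": 0.069}, {"dx": 5, "dy": 33, "wz": 0.07}, {"dx": 7, "dy": 34, "wz": 0.069}, {"dx": 10, "dy": 32, "wz": 0.069}, {"dx": 17, "dy": 19}]
[{"dx": 17, "dy": 18}, {"dx": 17, "dy": 19}]
end [ 0.5119 -0.183   0.2145] -8.82
```

View pics/c6.png

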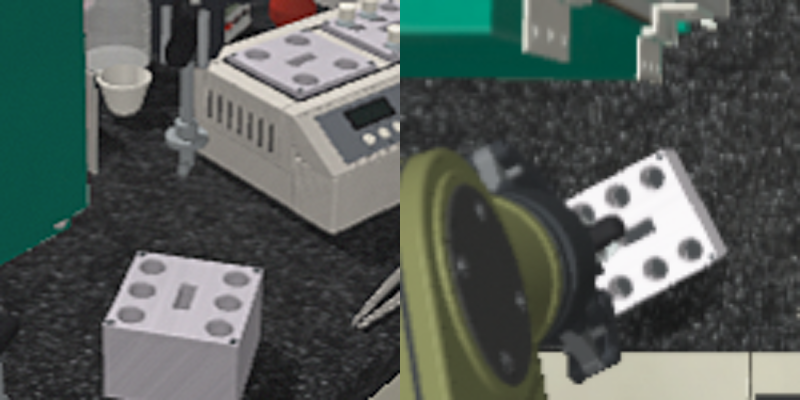

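Lifter is out of the spare insert and hanging upright in the jaws; the spare insert didn't move. Next, over to the heater.

Request:
play_rows(deltas=[{"hand": 1, "dx": -12, "dy": 30, "dz": 1, "wx": 0, "wy": 0, "wz": 0.08}, {"hand": 1, "dx": -10, "dy": 31, "dz": 0, "wx": 0, "wy": 0, "wz": 0.08}, {"hand": 1, "dx": -8, "dy": 31, "dz": 1, "wx": 0, "wy": 0, "wz": 0.08}, {"hand": 1, "dx": -2, "dy": 34, "dz": 0, "wx": 0, "wy": 0, "wz": 0.07}, {"hand": 1, "dx": 0, "dy": 34, "dz": 0, "wx": 0, "wy": 0, "wz": 0.07}])

```text
t: 6.45
ee_pos: [0.4436, 0.0123, 0.2142]
tcp_rot: [-3.135, -0.191, 0.003]
contact_force: [-0.2, -0.0, -1.9]
opening: 0.16
```

Request:
play_rows(deltas=[{"hand": 1, "dx": 2, "dy": 34, "dz": 0, "wx": 0, "wy": 0, "wz": 0.07}, {"hand": 1, "dx": 5, "dy": 33, "dz": 0, "wx": 0, "wy": 0, "wz": 0.07}, {"hand": 1, "dx": 7, "dy": 34, "dz": 0, "wx": 0, "wy": 0, "wz": 0.07}, {"hand": 1, "dx": 10, "dy": 32, "dz": 0, "wx": 0, "wy": 0, "wz": 0.07}, {"hand": 1, "dx": 17, "dy": 19, "dz": 0, "wx": 0, "wy": 0, "wz": 0}])

```text
t: 6.95
ee_pos: [0.4836, -0.1429, 0.214]
tcp_rot: [-3.131, 0.25, 0.005]
contact_force: [0.4, -0.4, -0.8]
opening: 0.16
```

Request:
play_rows(deltas=[{"hand": 1, "dx": 17, "dy": 18, "dz": 0, "wx": 0, "wy": 0, "wz": 0}, {"hand": 1, "dx": 15, "dy": 17, "dz": 0, "wx": 0, "wy": 0, "wz": 0}, {"hand": 1, "dx": 0, "dy": 0, "dz": 0, "wx": 0, "wy": 0, "wz": 0}, {"hand": 1, "dx": 0, "dy": 0, "dz": 0, "wx": 0, "wy": 0, "wz": 0}])

```text
t: 7.35
ee_pos: [0.5102, -0.1803, 0.2139]
tcp_rot: [-3.13, 0.246, 0.005]
contact_force: [-0.7, -0.5, -2.0]
opening: 0.161
```

```bash
python3 - <<'E'
from h import *
from station import *
st()
s=snapshot('scene');p=snapshot('top')
st()
np.savez('shot1.npz',s=s['img'],p=p['img'])
cv2.imwrite('pics/c7.png',np.hstack([cv2.resize(s['img'][140:260,340:460],(400,400),interpolation=cv2.INTER_CUBIC),cv2.resize(p['img'][190:290,340:440],(400,400),interpolation=cv2.INTER_CUBIC)])[:,:,::-1])
for c in(p,s):
  for q in('lifter_grip','lifter_foot','vial_insert_slot'):print(q,[(d['uv'],round(d['confidence'],2)) for d in mark_of(q,c)][:3])
x=sense()['ee_pos'];print('pred foot/grip/slot in scene',proj([x-[0,0,.0697-.0035],x+[0,0,.0187],[.5116,-.1825,.095],[.5126,-.1831,.095]],s))
E
```

```text
t 7.35 p [ 0.5102 -0.1803  0.2139] yaw -8.99 zax [-0.003   0.0017 -1.    ] F [-0.7 -0.5 -2. ] M [ 0.02  0.04 -0.01] op 0.161
t 7.45 p [ 0.5098 -0.1795  0.2144] yaw -8.93 zax [-0.0024  0.0014 -1.    ] F [-0.9  0.4 -1.1] M [-0.03  0.03  0.03] op 0.155
lifter_grip [([176.7, 272.3], 0.68), ([413.4, 252.0], 0.5)]
lifter_foot [([339.2, 173.5], 0.64), ([184.4, 274.0], 0.58), ([403.4, 249.7], 0.44)]
vial_insert_slot [([401.8, 250.1], 0.77)]
lifter_grip [([238.5, 346.8], 0.73), ([390.9, 170.6], 0.61)]
lifter_foot [([238.9, 379.6], 0.75), ([387.2, 212.9], 0.6)]
vial_insert_slot [([385.3, 229.5], 0.66)]
pred foot/grip/slot in scene [[388.55401977 207.82741135]
 [391.68280697 170.40343493]
 [386.98835405 230.08927612]
 [386.76806446 229.87993723]]
```

View pics/c7.png

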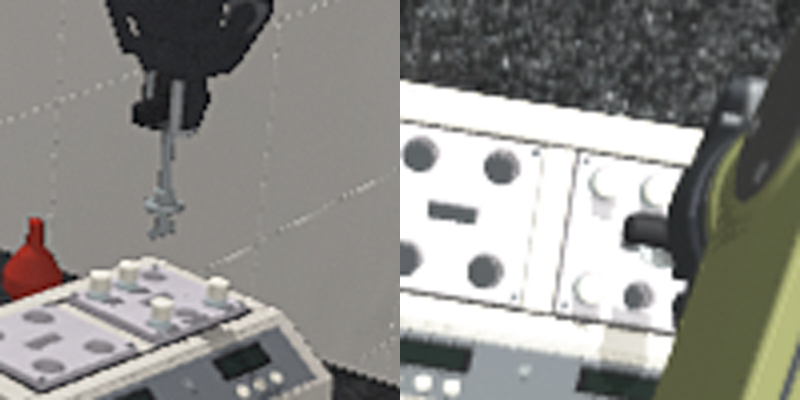

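```bash
python3 - <<'E'
from h import *
from station import *
s=snapshot('scene');p=snapshot('top')
st();S=sense();x=S['ee_pos'];T=R.from_rotvec(S['tcp_rot']).as_matrix()
# shank in scene: darkest/different columns vs wall
g=cv2.cvtColor(s['img'],cv2.COLOR_RGB2GRAY).astype(float)
for v in range(182,197,2):
  r=g[v,378:402];w=np.clip(np.median(r)-8-r,0,None);print(v,r.astype(int)[6:18],round((w*np.arange(378,402)).sum()/w.sum(),2),end=' | ')
  zz=np.linspace(.02,.08,200);q=proj(x-T[:,2]*0+T[:,2]*(zz-.0187)[:,None],s);print('pred',round(np.interp(v,q[:,1],q[:,0]),2))
gp=cv2.cvtColor(p['img'],cv2.COLOR_RGB2GRAY)
print(gp[240:256,390:412])
y=-T[:,1]
print('pred bar end top/bottom edges',proj([x+[0,0,.0187+.008]+y*.032,x+[0,0,.0187]+y*.032,x+[0,0,.0187]+y*.032+T[:,0]*.0075,x+[0,0,.0187]+y*.032-T[:,0]*.0075],p).round(1).tolist())
print('net grip tri',tri([(413.4,252.0),(390.9,170.6)],[p,s]))
ins=np.array([[-28,-27,71],[-28,27,71],[28,0,71],[28,27,71]])/1000.;a=np.radians(-8.9)
Rz=R.from_euler('z',a).as_matrix();C=np.array([.5116,-.1825,.04]);print('caps pred scene',proj(ins@Rz.T+C,s).round(1).tolist(),'top',proj(ins@Rz.T+C,p).round(1).tolist())
E
```

```text
t 7.85 p [ 0.511  -0.1802  0.2155] yaw -8.91 zax [ 4.e-04 -1.e-04 -1.e+00] F [-0.3 -0.1 -1.2] M [ 0.04  0.02 -0.  ] op 0.152
182 [140 141 140 144 121 109 119  92 122 147 142 141] 390.15 | pred 390.69
184 [139 139 141 144 123 109 116 118 134 142 140 138] 389.56 | pred 390.53
186 [142 140 145 116  99 114 112 131 143 140 139 138] 388.51 | pred 390.36
188 [139 141 145 110  95 115 113 129 141 138 139 138] 388.4 | pred 390.19
190 [139 141 145 113  98 114 112 129 142 140 138 138] 388.48 | pred 390.02
192 [141 139 143 121 106 116 109 128 141 140 138 139] 388.77 | pred 389.86
194 [140 140 142 122 108 118  91 119 144 140 140 139] 389.24 | pred 389.69
196 [142 121 137 151 122 104 102  97 127 143 140 140] 389.53 | pred 389.52
[[196 196 206 228 255 255 255 255 255 254 174 154 193 252 254 255 254 187
   46  44  44  45]
 [220 218 220 231 255 255 254 255 255 254 205 175 160 180 208 228 252 108
   45  44  43  45]
 [225 223 232 254 255 255 254 235 218 196 132 128 113 137 161 205 253  72
   43  44  44  44]
 [224 223 236 255 255 255 250 113  82  66  67  74  72  87 106 128 188  45
   44  43  43  45]
 [22
[... 740 characters left out ...]
 [255 255 255 255 254 234 184 141 138 120 209 247 244 162 136 139 113  56
   42  42  44  43]
 [255 255 255 255 255 254 254 253 253 251 223 247 243 178 167 158 129 110
   43  43  43  44]
 [255 255 255 255 255 255 255 255 255 255 254 244 239 235 179 170 140 128
   73  43  43  42]
 [255 255 255 255 255 255 255 255 255 255 255 254 228 220 183 178 161 150
  128  43  43  42]]
pred bar end top/bottom edges [[397.7, 245.4], [396.9, 245.6], [397.5, 241.5], [396.2, 249.7]]
net grip tri (array([ 0.50693414, -0.17642317,  0.23557561]), array([0.00417649]))
caps pred scene [[405.3, 224.6], [388.5, 230.8], [378.4, 219.5], [369.9, 222.4]] top [[413.2, 265.7], [387.6, 261.5], [404.4, 237.1], [391.6, 235.0]]
```

Request:
play_rows(deltas=[{"hand": 1, "dx": 2, "dy": 3.7, "dz": 10, "wx": 0, "wy": 0, "wz": 0}, {"hand": 1, "dx": 0, "dy": 0, "dz": 15, "wx": 0, "wy": 0, "wz": 0}, {"hand": 1, "dx": 0, "dy": 0, "dz": 12, "wx": 0, "wy": 0, "wz": 0}, {"hand": 1, "dx": 0, "dy": 0, "dz": 5, "wx": 0, "wy": 0, "wz": 0}, {"hand": 1, "dx": 0, "dy": 0, "dz": 0, "wx": 0, "wy": 0, "wz": 0}])

```text
t: 8.35
ee_pos: [0.5116, -0.1842, 0.172]
tcp_rot: [-3.131, 0.245, 0.004]
contact_force: [0.6, -0.5, -1.2]
opening: 0.159
```

```bash
python3 - <<'E'
from h import *
from station import *
X=[]
for i in range(3):
  s=snapshot('scene');st();X.append(sense()['ee_pos'])
p=snapshot('top')
print(np.mean(X,0))
cv2.imwrite('pics/c8.png',np.hstack([cv2.resize(s['img'][180:250,355:425],(400,400),interpolation=cv2.INTER_CUBIC),cv2.resize(p['img'][210:280,360:430],(400,400),interpolation=cv2.INTER_CUBIC)])[:,:,::-1])
x=np.mean(X,0);print('foot,collar pred scene',proj([x-[0,0,.0704-.0035],x-[0,0,.0704-.018],[.5116,-.1825,.095],[.5126,-.1832,.095]],s).round(1).tolist())
E
```

```text
t 8.4 p [ 0.5122 -0.1844  0.1727] yaw -8.94 zax [-1.1e-03  5.0e-04 -1.0e+00] F [-0.1  0.2 -0.2] M [ 0.01 -0.01  0.01] op 0.156
t 8.45 p [ 0.5126 -0.1846  0.1733] yaw -8.94 zax [ 0. -0. -1.] F [ 0.3 -0.1 -1.4] M [-0.04 -0.01  0.05] op 0.155
t 8.5 p [ 0.5128 -0.1847  0.1737] yaw -8.94 zax [ 7.e-04 -3.e-04 -1.e+00] F [ 0.4  0.3 -0.9] M [ 0.02 -0.02  0.01] op 0.158
[ 0.51253912 -0.18458208  0.17323112]
foot,collar pred scene [[387.6, 225.0], [388.1, 219.0], [387.0, 230.1], [386.8, 229.9]]
```

View pics/c8.png

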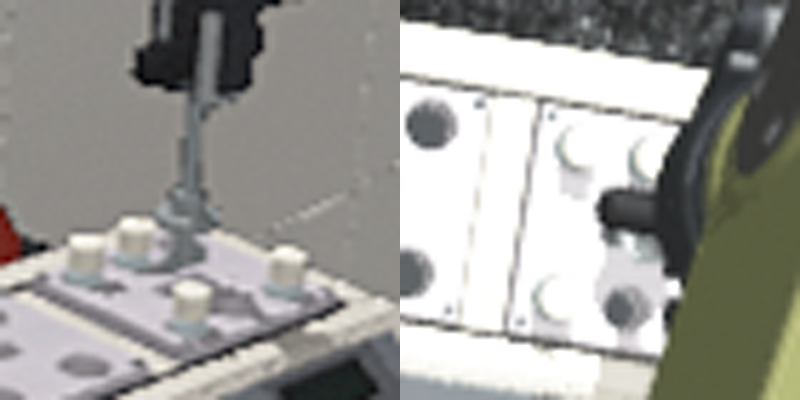

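Request:
play_rows(deltas=[{"hand": 1, "dx": 0, "dy": 0, "dz": 4, "wx": 0, "wy": 0, "wz": 0}, {"hand": 1, "dx": 0, "dy": 0, "dz": 3, "wx": 0, "wy": 0, "wz": 0}, {"hand": 1, "dx": 0, "dy": 0, "dz": 1.5, "wx": 0, "wy": 0, "wz": 0}, {"hand": 1, "dx": 0, "dy": 0, "dz": 1.5, "wx": 0, "wy": 0, "wz": 0}, {"hand": 1, "dx": 0, "dy": 0, "dz": 0, "wx": 0, "wy": 0, "wz": 0}])

```text
t: 9.05
ee_pos: [0.5122, -0.1844, 0.1631]
tcp_rot: [-3.132, 0.245, 0.001]
contact_force: [-0.2, -0.7, -1.8]
opening: 0.156
```

```bash
python3 -c "
from h import *
st()"
```

```text
t 9.05 p [ 0.5122 -0.1844  0.1631] yaw -8.94 zax [-5.e-04  2.e-04 -1.e+00] F [-0.2 -0.7 -1.8] M [-0.01  0.   -0.02] op 0.156
```

Request:
play_rows(deltas=[{"hand": 1, "dx": 0, "dy": 0, "dz": 1.5, "wx": 0, "wy": 0, "wz": 0}, {"hand": 1, "dx": 0, "dy": 0, "dz": 1.5, "wx": 0, "wy": 0, "wz": 0}, {"hand": 1, "dx": 0, "dy": 0, "dz": 1.5, "wx": 0, "wy": 0, "wz": 0}, {"hand": 1, "dx": 0, "dy": 0, "dz": 0, "wx": 0, "wy": 0, "wz": 0}])

```text
t: 9.45
ee_pos: [0.5122, -0.1844, 0.1585]
tcp_rot: [-3.132, 0.245, 0.001]
contact_force: [-0.3, -0.7, -1.3]
opening: 0.151
```

Request:
play_rows(deltas=[{"hand": 1, "dx": 0, "dy": 0, "dz": 2.5, "wx": 0, "wy": 0, "wz": 0}, {"hand": 1, "dx": 0, "dy": 0, "dz": 2.5, "wx": 0, "wy": 0, "wz": 0}, {"hand": 1, "dx": 0, "dy": 0, "dz": 2.5, "wx": 0, "wy": 0, "wz": 0}, {"hand": 1, "dx": 0, "dy": 0, "dz": 2, "wx": 0, "wy": 0, "wz": 0}, {"hand": 1, "dx": 0, "dy": 0, "dz": 0, "wx": 0, "wy": 0, "wz": 0}])

```text
t: 9.95
ee_pos: [0.5122, -0.1843, 0.1489]
tcp_rot: [-3.132, 0.245, 0.001]
contact_force: [0.5, 0.4, -1.8]
opening: 0.158
```

Request:
play_rows(deltas=[{"hand": 1, "dx": 0, "dy": 0, "dz": 0.7, "wx": 0, "wy": 0, "wz": 0}, {"hand": 1, "dx": 0, "dy": 0, "dz": 0.7, "wx": 0, "wy": 0, "wz": 0}, {"hand": 1, "dx": 0, "dy": 0, "dz": 0.6, "wx": 0, "wy": 0, "wz": 0}, {"hand": 1, "dx": 0, "dy": 0, "dz": 0, "wx": 0, "wy": 0, "wz": 0}])

```text
t: 10.35
ee_pos: [0.5125, -0.1846, 0.1477]
tcp_rot: [3.132, -0.245, 0.001]
contact_force: [0.0, 0.5, 2.1]
opening: 0.16
```

```bash
python3 - <<'E'
from h import *
from station import *
st()
s=snapshot('scene');p=snapshot('top')
cv2.imwrite('pics/c9.png',np.hstack([cv2.resize(s['img'][180:250,355:425],(400,400),interpolation=cv2.INTER_CUBIC),cv2.resize(p['img'][210:280,360:430],(400,400),interpolation=cv2.INTER_CUBIC)])[:,:,::-1])
E
```

```text
t 10.35 p [ 0.5125 -0.1846  0.1477] yaw -8.94 zax [ 4.e-04 -3.e-04 -1.e+00] F [0.  0.5 2.1] M [ 0.02  0.15 -0.04] op 0.16
```

View pics/c9.png

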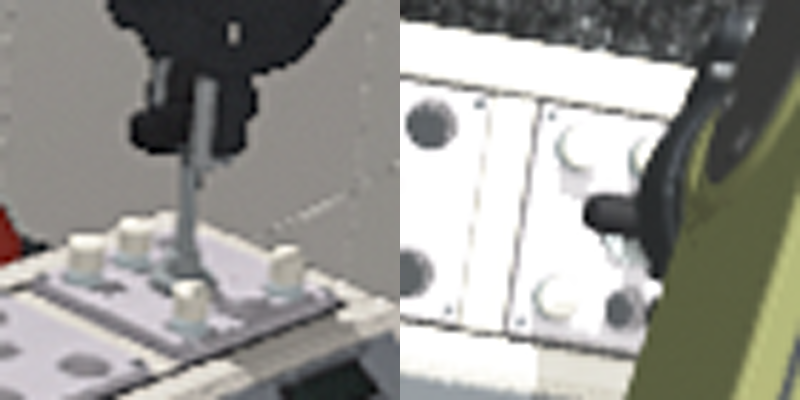

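Request:
play_rows(deltas=[{"hand": 1, "dx": 0.1, "dy": 0, "dz": -0.5, "wx": 0, "wy": 0, "wz": -0.1}, {"hand": 1, "dx": 0.1, "dy": 0, "dz": 0, "wx": 0, "wy": 0, "wz": -0.105}, {"hand": 1, "dx": 0.1, "dy": 0, "dz": 0, "wx": 0, "wy": 0, "wz": -0.105}, {"hand": 1, "dx": 0.1, "dy": 0, "dz": 0, "wx": 0, "wy": 0, "wz": -0.105}, {"hand": 1, "dx": 0.1, "dy": 0, "dz": 0, "wx": 0, "wy": 0, "wz": -0.105}])

```text
t: 10.95
ee_pos: [0.5131, -0.1845, 0.1477]
tcp_rot: [3.088, 0.575, 0.0]
contact_force: [0.2, -0.3, -0.8]
opening: 0.157
```

```bash
python3 -c "
from h import *
st()
from station import sense;print(sense()['joint_pos'])"
```

```text
t 10.95 p [ 0.5131 -0.1845  0.1477] yaw 21.1 zax [ 3.e-04 -1.e-04 -1.e+00] F [ 0.2 -0.3 -0.8] M [-0.04 -0.02 -0.  ] op 0.157
[-4.22715210e-01  3.43871595e-01  1.68434240e+00  1.12527953e-05
  1.11304438e+00 -7.91040364e-01]
```

Request:
play_rows(deltas=[{"hand": 1, "dx": 0.1, "dy": 0, "dz": 0, "wx": 0, "wy": 0, "wz": -0.105}, {"hand": 1, "dx": 0.1, "dy": 0, "dz": 0, "wx": 0, "wy": 0, "wz": -0.105}, {"hand": 1, "dx": 0.1, "dy": 0, "dz": 0, "wx": 0, "wy": 0, "wz": -0.105}, {"hand": 1, "dx": 0.1, "dy": 0, "dz": 0, "wx": 0, "wy": 0, "wz": -0.105}, {"hand": 1, "dx": 0.1, "dy": 0, "dz": 0, "wx": 0, "wy": 0, "wz": -0.105}])

```text
t: 11.45
ee_pos: [0.5135, -0.1842, 0.1477]
tcp_rot: [2.833, 1.357, 0.0]
contact_force: [-0.1, -0.4, -1.4]
opening: 0.154
```

Request:
play_rows(deltas=[{"hand": 1, "dx": 0.1, "dy": 0, "dz": 0, "wx": 0, "wy": 0, "wz": -0.105}, {"hand": 1, "dx": 0.1, "dy": 0, "dz": 0, "wx": 0, "wy": 0, "wz": -0.105}, {"hand": 1, "dx": 0.1, "dy": 0, "dz": 0, "wx": 0, "wy": 0, "wz": -0.105}, {"hand": 1, "dx": 0.1, "dy": 0, "dz": 0, "wx": 0, "wy": 0, "wz": -0.105}, {"hand": 1, "dx": 0.1, "dy": 0, "dz": 0, "wx": 0, "wy": 0, "wz": -0.105}])

```text
t: 11.95
ee_pos: [0.5137, -0.1837, 0.1477]
tcp_rot: [2.384, 2.046, 0.0]
contact_force: [1.0, 0.0, -0.4]
opening: 0.157
```

```bash
python3 -c "
from h import *
from station import *
st();s=snapshot('scene');st()
np.save('pre.npy',s['img'])"
```

```text
t 11.95 p [ 0.5137 -0.1837  0.1477] yaw 81.26 zax [ 3.e-04  2.e-04 -1.e+00] F [ 1.   0.  -0.4] M [ 0.03 -0.04 -0.03] op 0.157
t 12.0 p [ 0.5137 -0.1837  0.1477] yaw 81.48 zax [ 2.e-04  1.e-04 -1.e+00] F [-0.6 -0.8 -1.2] M [ 0.03  0.05 -0.01] op 0.159
```

Request:
play_rows(deltas=[{"hand": 1, "dx": 0, "dy": 0, "dz": -1, "wx": 0, "wy": 0, "wz": 0}, {"hand": 1, "dx": 0, "dy": 0, "dz": -1, "wx": 0, "wy": 0, "wz": 0}, {"hand": 1, "dx": 0, "dy": 0, "dz": -1, "wx": 0, "wy": 0, "wz": 0}, {"hand": 1, "dx": 0, "dy": 0, "dz": -1, "wx": 0, "wy": 0, "wz": 0}, {"hand": 1, "dx": 0, "dy": 0, "dz": -1, "wx": 0, "wy": 0, "wz": 0}], force=110)

```text
t: 12.5
ee_pos: [0.5125, -0.1833, 0.1518]
tcp_rot: [-2.387, -2.038, 0.002]
contact_force: [-0.1, 0.3, -8.1]
opening: 0.151
```

Request:
play_rows(deltas=[{"hand": 1, "dx": 0, "dy": 0, "dz": -1, "wx": 0, "wy": 0, "wz": 0}, {"hand": 1, "dx": 0, "dy": 0, "dz": -1, "wx": 0, "wy": 0, "wz": 0}, {"hand": 1, "dx": 0, "dy": 0, "dz": -1, "wx": 0, "wy": 0, "wz": 0}, {"hand": 1, "dx": 0, "dy": 0, "dz": -1, "wx": 0, "wy": 0, "wz": 0}, {"hand": 1, "dx": 0, "dy": 0, "dz": 0, "wx": 0, "wy": 0, "wz": 0}])

```text
t: 13.0
ee_pos: [0.5137, -0.1838, 0.157]
tcp_rot: [2.388, 2.04, 0.0]
contact_force: [-0.3, 0.5, -7.3]
opening: 0.152
```

```bash
python3 - <<'E'
from h import *
from station import *
st()
s=snapshot('scene');p=snapshot('top');st()
cv2.imwrite('pics/c10.png',np.hstack([cv2.resize(s['img'][170:270,345:445],(400,400),interpolation=cv2.INTER_CUBIC),cv2.resize(p['img'][200:300,345:445],(400,400),interpolation=cv2.INTER_CUBIC)])[:,:,::-1])
E
```

```text
t 13.0 p [ 0.5137 -0.1838  0.157 ] yaw 81.02 zax [ 3.e-04 -1.e-04 -1.e+00] F [-0.3  0.5 -7.3] M [-0.02  0.01 -0.02] op 0.152
t 13.1 p [ 0.5136 -0.1838  0.1569] yaw 81.01 zax [ 1.e-04 -0.e+00 -1.e+00] F [ 0.1  0.2 -8.4] M [-0.03 -0.03  0.04] op 0.155
```

View pics/c10.png

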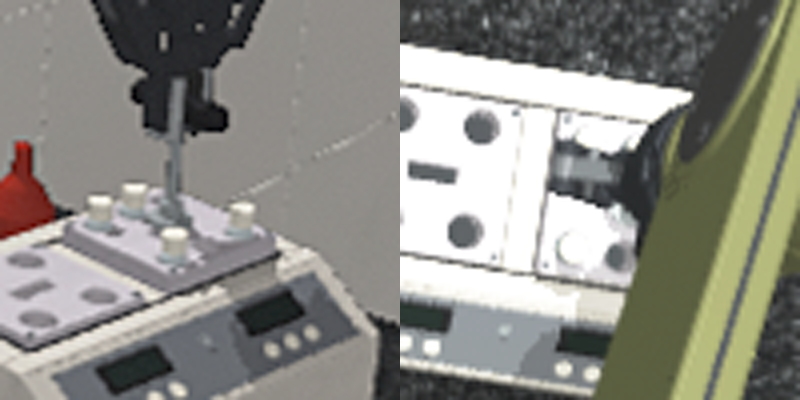

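Request:
play_rows(deltas=[{"hand": 1, "dx": 0, "dy": 0, "dz": -3, "wx": 0, "wy": 0, "wz": 0}, {"hand": 1, "dx": 0, "dy": 0, "dz": -4, "wx": 0, "wy": 0, "wz": 0}, {"hand": 1, "dx": 0, "dy": 0, "dz": -4, "wx": 0, "wy": 0, "wz": 0}, {"hand": 1, "dx": 0, "dy": 0, "dz": -4, "wx": 0, "wy": 0, "wz": 0}, {"hand": 1, "dx": 0, "dy": 0, "dz": -4, "wx": 0, "wy": 0, "wz": 0}])

```text
t: 13.6
ee_pos: [0.5137, -0.1838, 0.1763]
tcp_rot: [2.388, 2.04, 0.0]
contact_force: [-0.7, -0.3, -7.7]
opening: 0.151
```

Request:
play_rows(deltas=[{"hand": 1, "dx": 0, "dy": 0, "dz": -4, "wx": 0, "wy": 0, "wz": 0}, {"hand": 1, "dx": 0, "dy": 0, "dz": -4, "wx": 0, "wy": 0, "wz": 0}, {"hand": 1, "dx": 0, "dy": 0, "dz": -4, "wx": 0, "wy": 0, "wz": 0}, {"hand": 1, "dx": 0, "dy": 0, "dz": -4, "wx": 0, "wy": 0, "wz": 0}, {"hand": 1, "dx": 0, "dy": 0, "dz": -4, "wx": 0, "wy": 0, "wz": 0}])

```text
t: 14.1
ee_pos: [0.5135, -0.1837, 0.1961]
tcp_rot: [-2.389, -2.041, 0.0]
contact_force: [-0.5, 0.6, -8.1]
opening: 0.151
```

Request:
play_rows(deltas=[{"hand": 1, "dx": 0, "dy": 0, "dz": -4, "wx": 0, "wy": 0, "wz": 0}, {"hand": 1, "dx": 0, "dy": 0, "dz": -5, "wx": 0, "wy": 0, "wz": 0}, {"hand": 1, "dx": 0, "dy": 0, "dz": -5, "wx": 0, "wy": 0, "wz": 0}, {"hand": 1, "dx": 0, "dy": 0, "dz": -5, "wx": 0, "wy": 0, "wz": 0}, {"hand": 1, "dx": 0, "dy": 0, "dz": -5, "wx": 0, "wy": 0, "wz": 0}])

```text
t: 14.6
ee_pos: [0.5136, -0.1838, 0.2203]
tcp_rot: [2.389, 2.041, 0.0]
contact_force: [-1.0, -0.2, -6.6]
opening: 0.152
```

Request:
play_rows(deltas=[{"hand": 1, "dx": 0, "dy": 0, "dz": -5, "wx": 0, "wy": 0, "wz": 0}, {"hand": 1, "dx": 0, "dy": 0, "dz": -5, "wx": 0, "wy": 0, "wz": 0}, {"hand": 1, "dx": 0, "dy": 0, "dz": -5, "wx": 0, "wy": 0, "wz": 0}, {"hand": 1, "dx": 0, "dy": 0, "dz": -5, "wx": 0, "wy": 0, "wz": 0}, {"hand": 1, "dx": 0, "dy": 0, "dz": -3, "wx": 0, "wy": 0, "wz": 0}])

```text
t: 15.1
ee_pos: [0.5138, -0.1838, 0.2434]
tcp_rot: [2.388, 2.04, 0.001]
contact_force: [0.3, 0.0, -7.9]
opening: 0.155
```

Request:
play_rows(deltas=[{"hand": 1, "dx": 0, "dy": 0, "dz": 0, "wx": 0, "wy": 0, "wz": 0}, {"hand": 1, "dx": 0, "dy": 0, "dz": 0, "wx": 0, "wy": 0, "wz": 0}, {"hand": 1, "dx": 0, "dy": 0, "dz": 0, "wx": 0, "wy": 0, "wz": 0}, {"hand": 1, "dx": 0, "dy": 0, "dz": 0, "wx": 0, "wy": 0, "wz": 0}, {"hand": 1, "dx": 0, "dy": 0, "dz": 0, "wx": 0, "wy": 0, "wz": 0}])

```text
t: 15.6
ee_pos: [0.5134, -0.1837, 0.2426]
tcp_rot: [-2.388, -2.04, 0.0]
contact_force: [0.1, 0.2, -6.8]
opening: 0.153
```

```bash
python3 - <<'E'
from h import *
from station import *
st()
s=snapshot('scene');p=snapshot('top');st()
cv2.imwrite('pics/c11.png',np.hstack([cv2.resize(s['img'][110:260,300:450],(400,400),interpolation=cv2.INTER_CUBIC),cv2.resize(p['img'][190:340,310:460],(400,400),interpolation=cv2.INTER_CUBIC)])[:,:,::-1])
x=sense()['ee_pos'];z=x[2]-.0704+.011-.047-.003+.003
print('underside ~',x[2]-.0704+.010-.047)
E
```

```text
t 15.6 p [ 0.5134 -0.1837  0.2426] yaw 81.02 zax [-5.e-04  2.e-04 -1.e+00] F [ 0.1  0.2 -6.8] M [ 0.01 -0.01 -0.02] op 0.153
t 15.7 p [ 0.5135 -0.1837  0.2427] yaw 81.02 zax [-3.e-04  1.e-04 -1.e+00] F [ 0.7 -1.1 -6.8] M [-0.01 -0.01 -0.04] op 0.152
underside ~ 0.13527470090718274
```

View pics/c11.png

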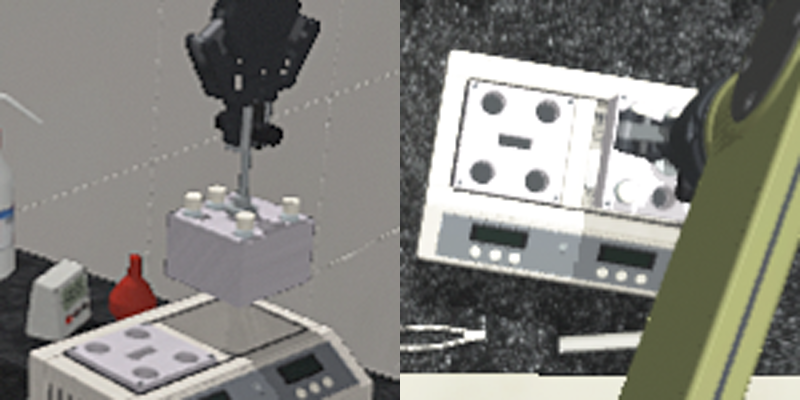

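```bash
python3 -c "
from h import *
from station import *
st();print(sign_off())"
```

```text
t 15.7 p [ 0.5135 -0.1837  0.2427] yaw 81.02 zax [-3.e-04  1.e-04 -1.e+00] F [ 0.7 -1.1 -6.8] M [-0.01 -0.01 -0.04] op 0.152
the job is handed in; nothing more can be done
None
```

The vial insert is lifted out of its well and held still over the heater on the lifter, with all four vials standing in it. I handed the job in at 15.7 s of the 48 s allowed.

- **Lifter:** I took the tall lifter from the spare insert; the shorter look-alike beside it was left alone. Its foot went down the vial insert's slot without resistance until the collar touched the top. I then backed it off 0.5 mm and turned it a quarter turn.
- **Last checks:** the insert hangs level in the picture, with the wrist showing about 7 N of load and almost no moment. Its underside works out at about 0.132 m, roughly 4 cm above the heater's top. That height comes from the arm's pose and the given sizes; I did not measure it in the images.
- **Bystanders:** the other insert, forceps and pen looked undisturbed in the last picture. The spare insert, last seen just after the lifter came out, had not moved. I did not re-check the petri dish or crucible.
- **Disagreements:** the two cameras and the arm's pose differed by up to about 2 mm on the slot and lifter positions. My first move calls were refused for incomplete rows and moved nothing.

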